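# Fit the probe and set its gland nut

### The arm

A 6-joint arm with a two-finger parallel gripper is mounted at the origin on the work surface. World frame = base frame: x ahead of the robot, y to its left, z up, the work surface at z = 0. Lengths are in m, angles in rad, forces in N, time in s.
With the tool pointing down it reaches from about 0.325 to 0.9 m from the base axis. Payload 3.5 kg.
Tool frame: the origin (TCP) lies at the very end of the fingers, on their centre line; the grasp point (between the pads) lies 19 mm behind it; z points along the fingers, y is the line along which they close (so a half turn about z gives the same grasp; the last joint's range is limited). The gripper opens to 85 mm and grips with 20 to 120 N. Pads are 22 mm wide; open, the fingers measure 114 mm over their backs; the gripper's body (76 mm by 85 mm) begins 54 mm behind the grasp point. The pads swing forward as they close: fully open they stand 13 mm farther back than shut.
Start: joints at [-1.389, 0.276, -0.026, 1.268, 0, 1.467], TCP at [0.176, -0.6, 0.231] pointing down, gripper open.
Joint ranges: [-3.12, 3.12], [-0.85, 1.88], [-1.08, 1.24], [-1.95, 2.15], [-1.57, 1.53], [-3.14, 3.14]. Speed limits (rad/s): [2.57, 2.57, 3.14, 3.14, 3.14, 3.14].

### API

Orientations are given as a unit quaternion [x, y, z, w].
In Python, from rig import robot, viewer gives the robot as it stands. The module is installed in compiled form; this text tells all that it offers.
- The arm moves only by the tool play_rows, never from a script. Its argument "moves" is a list of rows, each a list of 3 entries, a list of its own where there are three numbers: the opening in per cent of the stroke, from 0 (shut) to 100 (fully open), then the shift along the tool's x, y, z in m, then the turn, a rotation vector about the tool's x, y, z in rad. In form: [[jaw, [tx, ty, tz], [wx, wy, wz]], ...]. A call has exactly 5 rows; each row shifts and turns the commanded pose from where the row before left it, along the tool's axes as they then stand; what a row does not reach is not made up. A row lasts 1/10 s, in which the tool goes at most 50 mm and 8.59 degrees, less where a joint would pass 70% of its speed; a pose out of reach is approached as far as the arm can. A call with a gripper value outside its range is refused whole. The fingers move at their own pace and stop on an object; "squeeze" is the grip in N (left out, the last holds). Time passes only in rows, so rows that do not move let the fingers close, or fill a call up. It gives the time, the measured TCP pose, the force, the opening and the grip force at its end, in the units of the state.
- robot.observe(): the state, without advancing time (a new reading comes with each control period).
- viewer.capture(name): name is "side" or "top"; returns a dict with "image" (420x560x3 uint8, red, green, blue), "vertical_fov" (degrees; the focal length in pixels is half the picture's height over the tangent of half this angle, whatever the lens; pixels are square), "cx", "cy" (the principal point, pixels), "dist_coeffs" ([k1, k2, p1, p2, k3] as OpenCV has them; the pictures are not rectified), "extrinsics" (4x4, takes a point from world to camera coordinates). Camera axes: x right, y up, looking along -z (the intrinsics and any distortion apply to the point x, -y, -z); pixel columns grow to the right and rows downward; lengths in m; the calibration is good to about 2 mm. A picture is of the moment at which its call begins. There is no depth.
- robot.sign_off(): hands the job in; it is judged then, once.
The state is a dict: "time_s": time; "q": joint angles; "joint_velocities": joint speeds; "tau": joint torques, N m; "tcp_pos": TCP position; "ee_rot": TCP orientation; "contact_force": force on the tool from outside, world axes, zero at the start; "torque": the same for the moment, N m; "gripper_width": finger opening in m; "gripper_force": force on a finger pad.
Only numpy, scipy, OpenCV 4.12 (cv2) and the standard library are available. Lean on these libraries where they do the work, as an engineer would, in place of code of your own. Each camera call takes 0.05 s, during which the arm holds its last target. There are 200 camera calls.

### The job

Take the orange-headed temperature probe out of the wooden rack and slide it down through the brass gland nut until it stands fully home in the blue test head. Then screw the nut down (clockwise) until it bottoms out, back it off a quarter turn so that the packing is not crushed, and keep it there: finish with the gripper still holding the nut and the probe still fully home. Leave the other probes and the things on the bench where they are.

Things in the scene. Friction and masses are not known exactly. Their poses are not given: they have to be found in the camera images.
- probe_head (a point): Centre of the head of the probe to be fitted: an orange cylinder with thin dark grip rings, 18 mm across and 22 mm tall (11 mm above and below this point), on top of a steel rod 10 mm thick and 55 mm long, blunt-nosed at its lower end. The whole probe is 77 mm long, about 45 g, and stands upright in one of the three holes of the rack, its head's underside 15 mm above the rack's top. z runs up along the probe.
- probe_tip (a point): Lower end of the same probe, on its axis, 66 mm below the centre of the head. z runs up along the probe.
- test_head: Blue box 110 x 110 x 40 mm, fixed to the bench, with an upright threaded steel neck 25 mm across in the middle of its top that carries the brass gland nut. Origin: centre of its underside, on the bench top; z up. A white index line on its top runs out along its +x from the neck. The neck ends 78 mm above the bench; its bore is 13 mm wide and has its floor 40 mm above the bench. Below the nut a dark collar 34 mm across reaches from 40 to 54 mm above the bench.
- bore_floor (a point): Centre of the bore's floor in the test head, 40 mm above the bench: the probe's tip rests here when it is fully home; the underside of its head is then 95 mm and its top 117 mm above the bench, so the head sits a few mm above the nut, and the nut is gripped from above with the head between the fingers.
- nut_center (a point): Centre of the brass knurled gland nut on the neck, axis upright: round, 38 mm across, 28 mm tall, with a 16 mm hole through it for the probe. It is captive and already started on its right-hand thread. This point is 70 mm above the bench when the nut is bottomed and rises 1 mm per rad as it unscrews. A short white stripe on its top points to the index line on the test head when it is bottomed.
- gland_nut (a joint): Turning angle of the gland nut in rad: 0 = screwed down to its hard stop (bottomed out), growing as it is unscrewed (counter-clockwise seen from above). It starts 2.3 to 3.2 rad open, turns stiffly (about 0.06 N m) and stays where it is left; top end stop 3.8 rad.
- rack: Dark wooden block 70 x 190 x 50 mm, fixed to the bench, with three square holes 11.5 mm wide and 40 mm deep in a row along its y, 60 mm apart, each with a probe. Origin: centre of its underside; z up.
- probe_white: Another probe of the same make with a white head, in the rack; origin at its lower end, z up. To be left alone.
- probe_green: Another probe of the same make with a green head, in the rack; origin at its lower end, z up. To be left alone.
- jar: Glass jar with blue lid, 68 mm across, 120 mm tall, on the far side of the bench; origin at the centre of its underside. Bystander.
- can: Red can, 60 mm across, 170 mm tall, on the far side; origin at the centre of its underside. Bystander.
- beaker: Green plastic beaker, 90 mm across, 95 mm tall, on the far side; origin at the centre of its underside. Bystander.
- spanner: Steel spanner, 150 mm long, lying flat on the left of the rack. Bystander.
- weight: Steel laboratory weight, 38 mm across, 46 mm tall, standing between the rack and the test head, towards the robot; origin at the centre of its underside. Bystander.

How it is judged:
By the outcome, as a careful person would: the job done as asked, in the order asked, and still so for the second after the job is handed in, while the arm keeps its last pose, push and grip.
It also fails if it takes over 62 s, if anything falls off the work surface, if the arm or the gripper's body presses on something with over 40 N, if the wrist force passes 120 N, or if a joint passes its speed limit or range.

## Working session

There is one attempt and no reset: what is moved stays moved. The work goes in short steps, Python scripts to look and compute and a tool call to move; the robot and the scene stay as the last step left them, time stands still between calls to the robot, and variables do not carry over. Pictures are saved under pics/ and viewed, at most 10 in all, crops included, and the job is handed in when it is done.

Besides the shell and the picture viewer there is one more tool, called after "Emit:" as a command line: name --argument value ..., lists and objects as JSON in quotes. play_rows: Moves the arm, as the interface text tells. Its arguments: {"type":"object","properties":{"moves":{"type":"array"},"squeeze":{"type":"number"}},"required":["moves"]}

```bash
mkdir -p pics; cat > h.py <<'E'
import numpy as np, cv2
from rig import robot, viewer
def cap(n,save=None):
    c=viewer.capture(n)
    if save: cv2.imwrite('pics/'+save+'.png',c['image'][:,:,::-1])
    return c
def K(c):
    f=c['image'].shape[0]/2/np.tan(np.radians(c['vertical_fov'])/2)
    return np.array([[f,0,c['cx']],[0,f,c['cy']],[0,0,1.]]),np.array(c['dist_coeffs'],float)
F=np.diag([1,-1,-1.])
def ray(c,uv):
    k,d=K(c);E=np.array(c['extrinsics'])
    p=cv2.undistortPoints(np.array([[uv]],float),k,d)[0,0]
    r=E[:3,:3].T@(F@np.array([p[0],p[1],1.]))
    return -E[:3,:3].T@E[:3,3],r/np.linalg.norm(r)
def atz(c,uv,z):
    o,r=ray(c,uv);return o+r*(z-o[2])/r[2]
def proj(c,P):
    k,d=K(c);E=np.array(c['extrinsics'])
    X=(F@(E[:3,:3]@np.atleast_2d(P).T+E[:3,3:])).T
    return cv2.projectPoints(X,np.zeros(3),np.zeros(3),k,d)[0][:,0]
def tri(rs):
    A=0;b=0
    for o,r in rs:
        M=np.eye(3)-np.outer(r,r);A=A+M;b=b+M@o
    return np.linalg.solve(A,b)
E
python3 - <<'E'
from h import *
for n in('side','top'):
    c=cap(n,n+'0'); print(n,c['vertical_fov'],c['cx'],c['cy'],c['dist_coeffs']); print(ray(c,(280,210)))
print(robot.observe())
E
```

```text
side 56.045495582834356 285.6239826650212 212.27524958963372 [-0.08399642  0.          0.          0.          0.        ]
(array([0.19026408, 0.72771284, 0.55391855]), array([ 0.45109743, -0.73201764, -0.51054997]))
top 53.25252713413118 267.6817254451629 200.45259864174744 [0.01523457 0.         0.         0.         0.        ]
(array([0.5285431 , 0.06683699, 1.2047113 ]), array([ 0.04323423, -0.04175361, -0.99819208]))
{'time_s': 0.1, 'q': array([-1.38941508e+00,  2.77132408e-01, -2.77441153e-02,  1.26801881e+00,
       -2.50192556e-05,  1.46733169e+00]), 'joint_velocities': array([ 0.00058334, -0.00090726,  0.00465725, -0.00111815, -0.00015882,
        0.00042807]), 'tau': array([ 2.11374640e-04, -4.46707463e+01,  2.96129143e+01,  8.42160807e-03,
       -1.42136723e-04, -1.29133163e-06]), 'tcp_pos': array([ 0.17544629, -0.59912667,  0.23022449]), 'ee_rot': array([ 9.89874438e-01,  1.41941870e-01, -5.33766661e-05, -1.04822002e-03]), 'contact_force': array([-0.04912126, -0.22044377,  0.38511908]), 'torque': array([ 0.03200028, -0.01563548, -0.03469441]), 'gripper_force': 0.0, 'gripper_width': 0.0851683735741434}
```

View pics/side0.png

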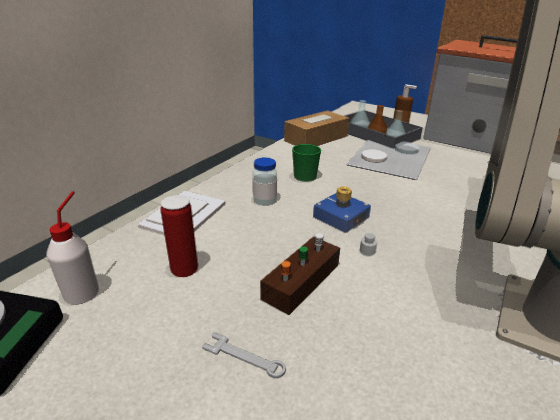

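View pics/top0.png

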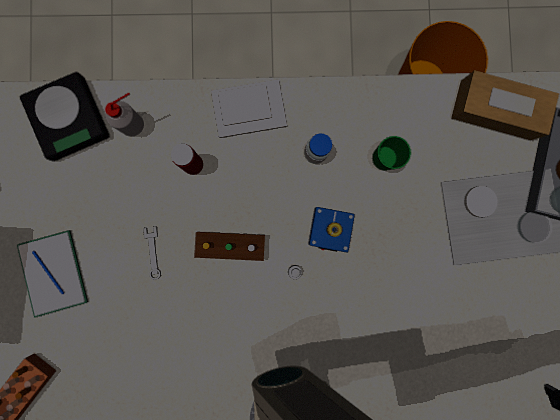

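The overview shows the orange probe at about top (206,246) and side (286,268), with the nut at top (335,230) and side (344,192). I'll enlarge both areas next.

```bash
python3 - <<'E'
import cv2,numpy as np
t=cv2.imread('pics/top0.png');s=cv2.imread('pics/side0.png')
def cr(i,x,y,w,h,k): return cv2.convertScaleAbs(cv2.resize(i[y:y+h,x:x+w],None,fx=k,fy=k,interpolation=cv2.INTER_CUBIC),alpha=1.6 if i is t else 1.2)
a=np.hstack([cr(t,190,220,80,60,5),cr(t,305,200,80,60,5)])
b=np.hstack([cr(s,260,235,80,60,5),cr(s,310,175,80,60,5)])
cv2.imwrite('pics/c1.png',np.vstack([a,b]))
E
```

```text
(no output)
```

View pics/c1.png

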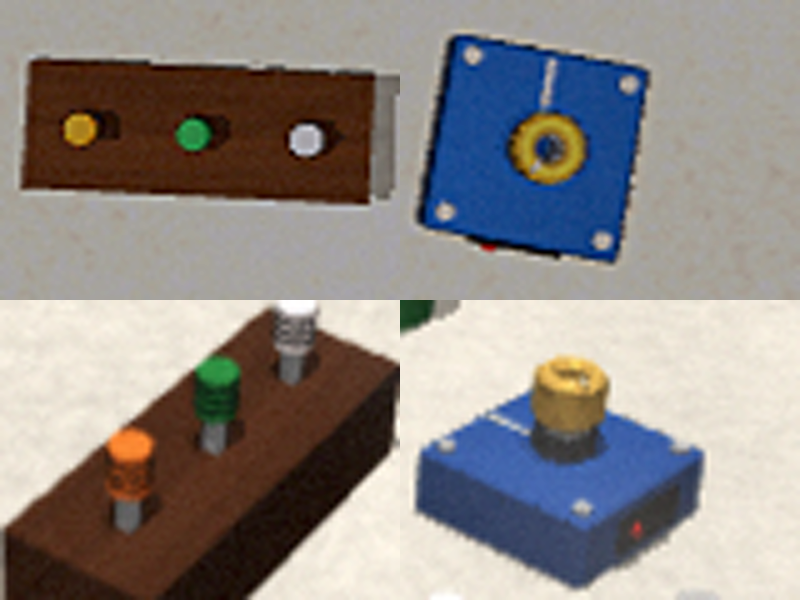

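The crop gives these readings:
- **Orange head top:** top (80,129), side (131,441).
- **Nut top:** top (548,148), side (571,373). Its stripe points toward (537,165).
- **Screws:** centred at (537,147).
- **Index line:** runs toward (551,62).

So the nut is about 2.7 rad open.

```bash
cat > m.py <<'E'
from h import *
t=cap('top');s=cap('side')
T1=lambda x,y:(190+x/5-.4,220+y/5-.4);T2=lambda x,y:(305+(x-400)/5-.4,200+y/5-.4)
S1=lambda x,y:(260+x/5-.4,235+(y-300)/5-.4);S2=lambda x,y:(310+(x-400)/5-.4,175+(y-300)/5-.4)
for n,p,z in(('orange',(80,129),.087),('green',(193,135),.087),('white',(306,140),.087)): print(n,atz(t,T1(*p),z))
print('or side',atz(s,S1(131,441),.087),tri([ray(t,T1(80,129)),ray(s,S1(131,441))]))
print('gr side',atz(s,S1(218,368),.087))
print('nut',atz(t,T2(548,148),.0867),atz(s,S2(571,373),.0867),tri([ray(t,T2(548,148)),ray(s,S2(571,373))]))
sc=[atz(t,T2(*p),.04) for p in((472,54),(628,84),(602,240),(445,211))]
print('head',np.mean(sc,0),[np.degrees(np.arctan2(*(a-b)[1::-1])) for a,b in((sc[0],sc[3]),(sc[1],sc[2]))])
sc=[atz(s,S2(*p),.04) for p in((447,447),(582,508),(680,446))];print('side',(sc[0]+sc[2])/2, (sc[0]-sc[2])/2)
E
python3 m.py
```

```text
orange [0.487655   0.21964089 0.087     ]
green [0.48303888 0.15991124 0.087     ]
white [0.47895557 0.10009406 0.087     ]
or side [0.489082   0.21787636 0.087     ] [0.48788731 0.21952089 0.08858735]
gr side [0.48447323 0.15882204 0.087     ]
nut [ 0.52244524 -0.12315973  0.0867    ] [ 0.52290547 -0.1226535   0.0867    ] [ 0.52272923 -0.12305419  0.08657041]
head [ 0.52286953 -0.12486002  0.04      ] [np.float64(-11.572687179380273), np.float64(-11.578528604530284)]
side [ 0.52427688 -0.12827924  0.04      ] [0.05142542 0.03553137 0.        ]
```

Emit:
play_rows --moves '[[60,[0,0,0],[0,0,-0.145]],[60,[0,0,0],[0,0,-0.145]],[60,[0,0,0],[0,0,-0.145]],[60,[0,0,0],[0,0,-0.145]],[60,[0,0,0],[0,0,-0.145]]]' --squeeze 40

```text
time_s: 0.7
tcp_pos: [0.1756, -0.5996, 0.231]
ee_rot: [0.874, 0.486, 0.0, -0.0]
contact_force: [-0.5, -0.3, 1.1]
gripper_width: 0.0511
gripper_force: 0.0
```

Emit:
play_rows --moves '[[60,[0,0,0],[0,0,-0.145]],[60,[0,0,0],[0,0,-0.145]],[60,[0,0,0],[0,0,-0.145]],[60,[0,0,0],[0,0,-0.145]],[60,[0,0,0],[0,0,-0.145]]]'

```text
time_s: 1.2
tcp_pos: [0.1755, -0.5996, 0.231]
ee_rot: [0.645, 0.765, 0.0, -0.0]
contact_force: [-0.2, 1.1, -0.4]
gripper_width: 0.0512
gripper_force: 0.0
```

Emit:
play_rows --moves '[[60,[0,0,0],[0,0,-0.145]],[60,[0,0,0],[0,0,-0.145]],[60,[0,0,0],[0,0,-0.145]],[60,[0,0,0],[0,0,-0.145]],[60,[0,0,0],[0,0,-0.145]]]'

```text
time_s: 1.7
tcp_pos: [0.1755, -0.5996, 0.231]
ee_rot: [0.332, 0.943, 0.0, -0.0]
contact_force: [-0.0, 0.4, -0.4]
gripper_width: 0.0514
gripper_force: 0.0
```

```bash
python3 -c "
from h import *
o=robot.observe();print(o['q'],o['tcp_pos'],o['ee_rot'])"
```

```text
[-1.38942362e+00  2.76614663e-01 -2.68306504e-02  1.26802907e+00
  8.48385895e-07 -7.13594476e-01] [ 0.17553446 -0.59959508  0.23097666] [ 3.31520303e-01  9.43448024e-01  2.94544454e-04 -1.67877673e-04]
```

Emit:
play_rows --moves '[[60,[0,0,0],[0,0,-0.145]],[60,[0,0,0],[0,0,-0.145]],[60,[0,0,0],[0,0,-0.145]],[60,[0,0,0],[0,0,-0.145]],[60,[0,0,0],[0,0,-0.145]]]'

```text
time_s: 2.2
tcp_pos: [0.1755, -0.5996, 0.231]
ee_rot: [-0.025, 1.0, 0.0, -0.0]
contact_force: [-0.3, 0.9, -0.7]
gripper_width: 0.051
gripper_force: 0.0
```

Emit:
play_rows --moves '[[60,[0,0,0],[0,0,-0.145]],[60,[0,0,0],[0,0,-0.145]],[60,[0,0,0],[0,0,-0.145]],[60,[0,0,0],[0,0,-0.145]],[60,[0,0,0],[0,0,-0.145]]]'

```text
time_s: 2.7
tcp_pos: [0.1755, -0.5996, 0.231]
ee_rot: [-0.377, 0.926, 0.0, 0.0]
contact_force: [0.1, -0.1, -0.6]
gripper_width: 0.0513
gripper_force: 0.0
```

Emit:
play_rows --moves '[[60,[0,0,0],[0,0,-0.145]],[60,[0,0,0],[0,0,-0.145]],[60,[0,0,0],[0,0,-0.145]],[60,[0,0,0],[0,0,-0.145]],[60,[0,0,0],[0,0,-0.145]]]'

```text
time_s: 3.2
tcp_pos: [0.1755, -0.5996, 0.231]
ee_rot: [-0.681, 0.732, 0.0, 0.0]
contact_force: [0.6, -0.3, 0.1]
gripper_width: 0.0508
gripper_force: 0.0
```

Emit:
play_rows --moves '[[60,[-0.042,-0.0124,0.0035],[0,0,0]],[60,[-0.042,-0.0124,0.0035],[0,0,0]],[60,[-0.042,-0.0124,0.0035],[0,0,0]],[60,[-0.042,-0.0124,0.0035],[0,0,0]],[60,[-0.042,-0.0124,0.0035],[0,0,0]]]'

```text
time_s: 3.7
tcp_pos: [0.2539, -0.3935, 0.2135]
ee_rot: [-0.679, 0.734, 0.0, 0.0]
contact_force: [0.9, 0.0, 0.2]
gripper_width: 0.0512
gripper_force: 0.0
```

Emit:
play_rows --moves '[[60,[-0.042,-0.0124,0.0035],[0,0,0]],[60,[-0.042,-0.0124,0.0035],[0,0,0]],[60,[-0.042,-0.0124,0.0035],[0,0,0]],[60,[-0.042,-0.0124,0.0035],[0,0,0]],[60,[-0.042,-0.0124,0.0035],[0,0,0]]]'

```text
time_s: 4.2
tcp_pos: [0.3319, -0.189, 0.1962]
ee_rot: [-0.679, 0.734, -0.0, 0.0]
contact_force: [1.5, -0.8, 0.0]
gripper_width: 0.0511
gripper_force: 0.0
```

Emit:
play_rows --moves '[[60,[-0.042,-0.0124,0.0035],[0,0,0]],[60,[-0.042,-0.0124,0.0035],[0,0,0]],[60,[-0.042,-0.0124,0.0035],[0,0,0]],[60,[-0.042,-0.0124,0.0035],[0,0,0]],[60,[-0.042,-0.0124,0.0035],[0,0,0]]]'

```text
time_s: 4.7
tcp_pos: [0.4102, 0.0157, 0.1788]
ee_rot: [-0.679, 0.734, -0.0, 0.0]
contact_force: [-0.1, -0.8, 1.0]
gripper_width: 0.0512
gripper_force: 0.0
```

Emit:
play_rows --moves '[[60,[-0.042,-0.0124,0.0035],[0,0,0]],[60,[-0.042,-0.0124,0.0035],[0,0,0]],[60,[-0.042,-0.0124,0.0035],[0,0,0]],[60,[-0.042,-0.0124,0.0035],[0,0,0]],[60,[0,0,0],[0,0,0]]]'

```text
time_s: 5.2
tcp_pos: [0.474, 0.1816, 0.1645]
ee_rot: [-0.681, 0.732, 0.0, 0.001]
contact_force: [0.2, -0.3, 0.8]
gripper_width: 0.051
gripper_force: 0.0
```

```bash
cat >> h.py <<'E'
from scipy.spatial.transform import Rotation as R
def to(target,yaw=None):
    o=robot.observe();r=R.from_quat(o['ee_rot']);X=r.as_matrix()
    print('t',o['time_s'],'tcp',o['tcp_pos'].round(4),'yaw',np.arctan2(X[1,0],X[0,0]).round(3),'zax',X[:,2].round(4),'q6',o['q'][5].round(3),'F',o['contact_force'].round(1),'w',o['gripper_width'])
    print('tool shift',r.inv().apply(np.array(target)-o['tcp_pos']).round(4))
E
python3 -c "
from h import *
to([.488,.219,.16]);cap('side','side1')"
```

```text
t 5.2 tcp [0.474  0.1816 0.1645] yaw -1.643 zax [ 0.0015  0.0018 -1.    ] q6 -1.261 F [ 0.2 -0.3  0.8] w 0.05101206272795827
tool shift [-0.0383 -0.0113  0.0046]
```

Emit:
play_rows --moves '[[60,[-0.038,-0.0113,0.0045],[0,0,0]],[60,[0,0,0.03],[0,0,0]],[60,[0,0,0.02],[0,0,0]],[60,[0,0,0.01],[0,0,0]],[60,[0,0,0],[0,0,0]]]'

```text
time_s: 5.75
tcp_pos: [0.4847, 0.2131, 0.0988]
ee_rot: [-0.679, 0.734, 0.001, -0.002]
contact_force: [0.4, -0.3, -0.3]
gripper_width: 0.0515
gripper_force: 0.0
```

```bash
python3 - <<'E'
from h import *
to([.488,.219,.063])
t=cap('top');s=cap('side')
f=lambda c,x,y,w,h,k:cv2.convertScaleAbs(cv2.resize(c['image'][y:y+h,x:x+w,::-1],None,fx=k,fy=k,interpolation=cv2.INTER_CUBIC),alpha=1.5)
cv2.imwrite('pics/c2.png',np.hstack([f(t,166,206,80,80,5),f(s,246,220,80,80,5)]))
print(proj(t,robot.observe()['tcp_pos']),proj(s,robot.observe()['tcp_pos']))
E
```

```text
t 5.75 tcp [0.4847 0.2131 0.0988] yaw -1.65 zax [-0.0038 -0.0014 -1.    ] q6 -1.2 F [ 0.4 -0.3 -0.3] w 0.05154204821684689
tool shift [-0.0062 -0.0029  0.0358]
[[207.07352349 245.88306619]] [[288.11937573 256.27846027]]
```

View pics/c2.png

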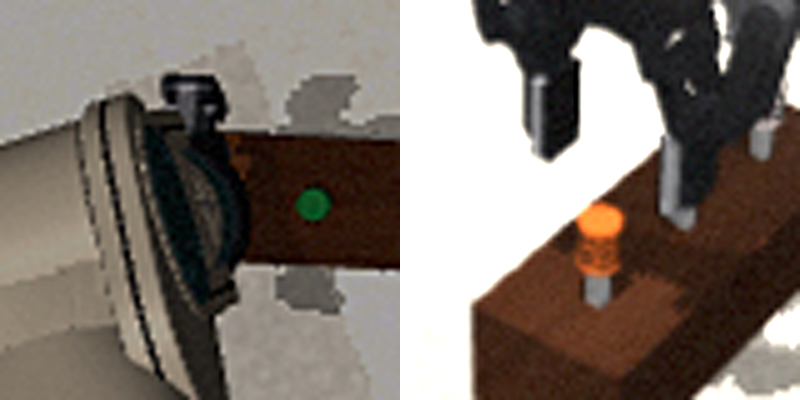

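The fingers straddle the orange head. In the side crop the tips are at (548,158) and (680,228), and the head top is at (600,222). I'll shift 6 mm, then go down and grip.

Emit:
play_rows --moves '[[60,[-0.006,-0.003,0],[0,0,0]],[60,[0,0,0],[0,0,0]],[60,[0,0,0.012],[0,0,0]],[60,[0,0,0.012],[0,0,0]],[60,[0,0,0.012],[0,0,0]]]'

```text
time_s: 6.35
tcp_pos: [0.4894, 0.2201, 0.063]
ee_rot: [-0.679, 0.734, 0.0, -0.0]
contact_force: [-0.7, -0.2, 0.2]
gripper_width: 0.0512
gripper_force: 0.0
```

Emit:
play_rows --moves '[[60,[0,0,0],[0,0,0]],[60,[0,0,0],[0,0,0]],[20,[0,0,0],[0,0,0]],[15,[0,0,0],[0,0,0]],[10,[0,0,0],[0,0,0]]]'

```text
time_s: 6.85
tcp_pos: [0.4904, 0.2205, 0.0649]
ee_rot: [-0.679, 0.734, -0.0, 0.0]
contact_force: [-1.0, -0.7, 0.9]
gripper_width: 0.0163
gripper_force: 38.9
```

Emit:
play_rows --moves '[[5,[0,0,0],[0,0,0]],[5,[0,0,0],[0,0,0]],[5,[0,0,0],[0,0,0]],[5,[0,0,0],[0,0,0]],[5,[0,0,0],[0,0,0]]]'

```text
time_s: 7.35
tcp_pos: [0.4905, 0.2204, 0.0649]
ee_rot: [-0.679, 0.734, -0.0, 0.0]
contact_force: [-0.4, -0.3, 5.6]
gripper_width: 0.0166
gripper_force: 39.1
```

```bash
python3 -c "
from h import *
to([.488,.219,.063])"
```

```text
t 7.35 tcp [0.4905 0.2204 0.0649] yaw -1.648 zax [ 9.e-04  4.e-04 -1.e+00] q6 -1.191 F [-0.4 -0.3  5.6] w 0.016588197492574095
tool shift [0.0016 0.0023 0.0019]
```

Gripped, but 8 mm above the head's centre. I'll regrip 4 mm lower.

Emit:
play_rows --moves '[[35,[0,0,0],[0,0,0]],[35,[0,0,0],[0,0,0]],[35,[0,0,0],[0,0,0]],[35,[0,0,0.004],[0,0,0]],[35,[0,0,0],[0,0,0]]]'

```text
time_s: 7.85
tcp_pos: [0.4893, 0.22, 0.0595]
ee_rot: [-0.679, 0.734, 0.0, -0.001]
contact_force: [-0.7, -0.7, 0.7]
gripper_width: 0.03
gripper_force: 0.0
```

Emit:
play_rows --moves '[[5,[0,0,0],[0,0,0]],[5,[0,0,0],[0,0,0]],[5,[0,0,0],[0,0,0]],[5,[0,0,0],[0,0,0]],[5,[0,0,0],[0,0,0]]]' --squeeze 50

```text
time_s: 8.35
tcp_pos: [0.49, 0.2203, 0.0603]
ee_rot: [-0.679, 0.734, 0.0, -0.0]
contact_force: [0.0, 0.4, 0.0]
gripper_width: 0.0161
gripper_force: 48.7
```

```bash
python3 - <<'E'
from h import *
to([.488,.219,.063])
s=cap('side');t=cap('top')
f=lambda c,x,y,w,h,k:cv2.convertScaleAbs(cv2.resize(c['image'][y:y+h,x:x+w,::-1],None,fx=k,fy=k,interpolation=cv2.INTER_CUBIC),alpha=1.5)
cv2.imwrite('pics/c3.png',f(s,246,225,80,60,8))
E
```

```text
t 8.35 tcp [0.49   0.2203 0.0603] yaw -1.648 zax [-0. -0. -1.] q6 -1.191 F [0.  0.4 0. ] w 0.0161029814808835
tool shift [ 0.0014  0.0019 -0.0027]
```

View pics/c3.png

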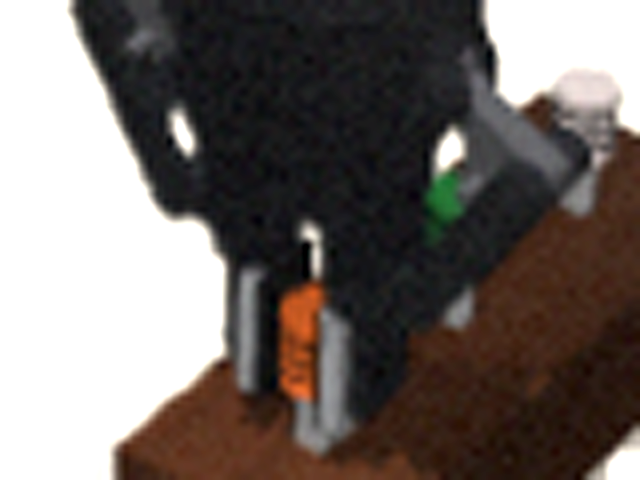

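The head sits between the pads over its full height, in the crop at about (303,340). Next I lift and carry it.

Emit:
play_rows --moves '[[5,[0,0,-0.01],[0,0,0]],[5,[0,0,-0.02],[0,0,0]],[5,[0,0,-0.02],[0,0,0]],[5,[0,0,-0.03],[0,0,0]],[5,[0,0,-0.03],[0,0,0]]]'

```text
time_s: 8.95
tcp_pos: [0.4896, 0.2201, 0.1718]
ee_rot: [-0.679, 0.734, 0.0, -0.0]
contact_force: [0.8, -0.4, -0.7]
gripper_width: 0.0165
gripper_force: 49.0
```

Emit:
play_rows --moves '[[5,[0,0,-0.01],[0,0,0]],[5,[0.02,-0.0024,0],[0,0,0]],[5,[0.03,-0.006,0],[0,0,0]],[5,[0.034,-0.006,0],[0,0,0]],[5,[0.034,-0.006,0],[0,0,0]]]'

```text
time_s: 9.45
tcp_pos: [0.5007, 0.1001, 0.1799]
ee_rot: [-0.679, 0.734, 0.0, -0.0]
contact_force: [0.8, -0.0, -0.9]
gripper_width: 0.0164
gripper_force: 49.0
```

Emit:
play_rows --moves '[[5,[0.034,-0.006,0],[0,0,0]],[5,[0.034,-0.006,0],[0,0,0]],[5,[0.034,-0.006,0],[0,0,0]],[5,[0.034,-0.006,0],[0,0,0]],[5,[0.034,-0.006,0],[0,0,0]]]'

```text
time_s: 9.95
tcp_pos: [0.5174, -0.0721, 0.1798]
ee_rot: [-0.679, 0.734, 0.0, -0.0]
contact_force: [0.1, 0.9, -0.2]
gripper_width: 0.0165
gripper_force: 49.0
```

Emit:
play_rows --moves '[[5,[0.03,-0.006,0],[0,0,0]],[5,[0.02,-0.004,0],[0,0,0]],[5,[0,0,0],[0,0,0]],[5,[0,0,0],[0,0,0]],[5,[0,0,0],[0,0,0]]]'

```text
time_s: 10.45
tcp_pos: [0.5235, -0.1205, 0.1799]
ee_rot: [-0.679, 0.734, 0.001, -0.0]
contact_force: [-0.2, 0.3, -0.8]
gripper_width: 0.0164
gripper_force: 49.0
```

```bash
python3 - <<'E'
from h import *
to([.5242,-.1215,.18])
s=cap('side');t=cap('top')
f=lambda c,x,y,w,h,k:cv2.convertScaleAbs(cv2.resize(c['image'][y:y+h,x:x+w,::-1],None,fx=k,fy=k,interpolation=cv2.INTER_CUBIC),alpha=1.5)
cv2.imwrite('pics/c4.png',np.hstack([f(s,320,135,50,75,8),f(t,300,192,50,75,8)]))
cv2.imwrite('pics/side4.png',s['image'][:,:,::-1])
E
```

```text
t 10.45 tcp [ 0.5235 -0.1205  0.1799] yaw -1.648 zax [-1.e-03  8.e-04 -1.e+00] q6 -1.841 F [-0.2  0.3 -0.8] w 0.016374398135504155
tool shift [ 0.001  -0.0008 -0.0001]
```

View pics/c4.png

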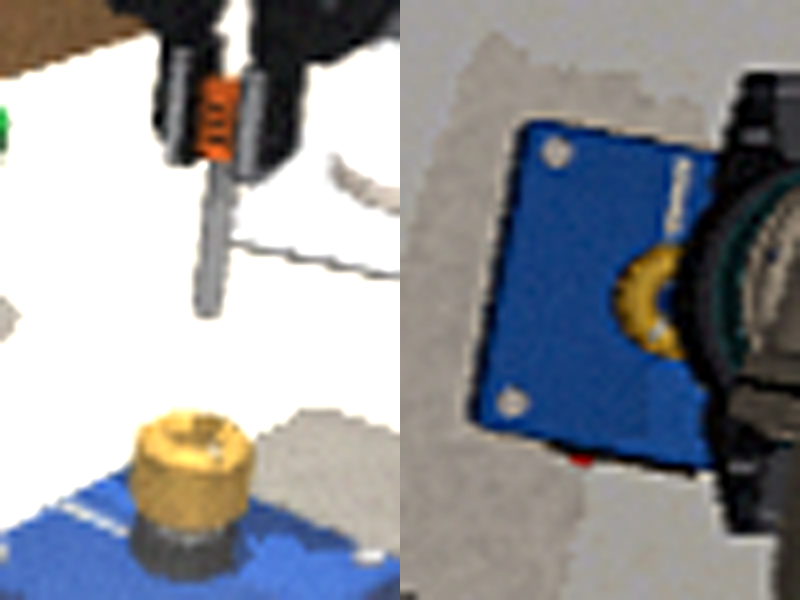

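In the side view the rod's tip is at crop (208,314) and the head's underside at (219,160). The nut's top ellipse is centred at about (194,435). The rod looks slightly tilted, so I'll compare it with the projected vertical.

```bash
python3 - <<'E'
from h import *
s=cap('side');P=robot.observe()['tcp_pos']
S=lambda x,y:np.array((320+x/8-.44,135+y/8-.44))
inv=lambda p:((p-np.array((320,135))+.44)*8).round(0)
for z in(-.0503,.0047,.0157,.0267):print(z,inv(proj(s,P+[0,0,z])[0]))
print('nut top pred at tcp xy / cam xy',inv(proj(s,[*P[:2],.0867])[0]),inv(proj(s,[.5226,-.123,.0867])[0]))
# vertical line through nut cam centre
for z in(.0867,.12958,.1846):print(inv(proj(s,[.5226,-.123,z])[0]))
print('mm/crop px x,y,z',inv(proj(s,P+[.01,0,-.05])[0]),inv(proj(s,P+[0,.01,-.05])[0]))
E
```

```text
-0.0503 [202. 317.]
0.0047 [220. 155.]
0.0157 [224. 121.]
0.0267 [227.  87.]
nut top pred at tcp xy / cam xy [188. 439.] [195. 437.]
[195. 437.]
[209. 316.]
[227. 154.]
mm/crop px x,y,z [173. 309.] [189. 328.]
```

```bash
cat >> m.py <<'E'
print('---')
c=[atz(t,T1(*p),.05) for p in((32,60),(376,72),(368,203),(22,188))];m=np.mean(c,0)
d=(c[0]+c[3]-c[1]-c[2])/2;print('rack',m,'len',np.linalg.norm(d),'orange',m+.06*d/np.linalg.norm(d))
k=cv2.cvtColor(cv2.imread('pics/top0.png'),cv2.COLOR_BGR2HSV)
for n,(x,y,w,h) in(('nut',(318,214,34,34)),('or',(196,236,20,20))):
    q=k[y:y+h,x:x+w];mask=((q[...,0]>8)&(q[...,0]<35)&(q[...,1]>140)&(q[...,2]>(70)))
    v,u=np.nonzero(mask);print(n,len(u),u.min()+x,u.max()+x,v.min()+y,v.max()+y,atz(t,((u.min()+u.max())/2+x,(v.min()+v.max())/2+y),.087))
E
python3 m.py | sed -n '/---/,$p'
```

```text
---
rack [0.48384773 0.15929055 0.05      ] len 0.1889681371734439 orange [0.48763204 0.21917109 0.05      ]
nut 115 328 341 223 236 [ 0.52163107 -0.12388167  0.087     ]
or 32 203 208 243 248 [0.48739789 0.2199086  0.087     ]
```

Emit:
play_rows --moves '[[5,[0.0016,-0.001,0.015],[0,0,0]],[5,[0,0,0.015],[0,0,0]],[5,[0,0,0.006],[0,0,0]],[5,[0,0,0.004],[0,0,0]],[5,[0,0,0.003],[0,0,0]]]'

```text
time_s: 11.2
tcp_pos: [0.5251, -0.123, 0.1374]
ee_rot: [-0.679, 0.734, -0.0, 0.0]
contact_force: [0.2, 0.4, 0.2]
gripper_width: 0.0168
gripper_force: 49.0
```

Emit:
play_rows --moves '[[5,[0,0,0.002],[0,0,0]],[5,[0,0,0.002],[0,0,0]],[5,[0,0,0],[0,0,0]],[5,[0,0,0],[0,0,0]],[5,[0,0,0],[0,0,0]]]'

```text
time_s: 11.7
tcp_pos: [0.5251, -0.1232, 0.1336]
ee_rot: [-0.679, 0.734, -0.0, 0.0]
contact_force: [0.8, 0.1, -1.2]
gripper_width: 0.0163
gripper_force: 49.0
```

```bash
python3 - <<'E'
from h import *
to([.5245,-.1222,.125]); print(robot.observe()['torque'])
s=cap('side')
f=lambda c,x,y,w,h,k:cv2.convertScaleAbs(cv2.resize(c['image'][y:y+h,x:x+w,::-1],None,fx=k,fy=k,interpolation=cv2.INTER_CUBIC),alpha=1.5)
cv2.imwrite('pics/c5.png',f(s,320,140,50,70,8))
E
```

```text
t 11.7 tcp [ 0.5251 -0.1232  0.1336] yaw -1.648 zax [ 4.e-04 -1.e-04 -1.e+00] q6 -1.843 F [ 0.8  0.1 -1.2] w 0.01630106514496456
tool shift [-0.0009  0.0006  0.0086]
[-0.06545119 -0.04140474 -0.01404305]
```

View pics/c5.png

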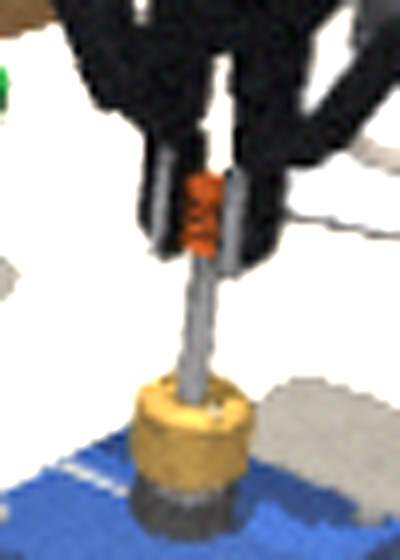

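The rod's nose has entered the nut hole at crop (193,400), with no contact force. Next I go down slowly to feel for the bore.

Emit:
play_rows --moves '[[5,[-0.0005,0.0003,0.002],[0,0,0]],[5,[0,0,0.002],[0,0,0]],[5,[0,0,0.002],[0,0,0]],[5,[0,0,0.002],[0,0,0]],[5,[0,0,0],[0,0,0]]]'

```text
time_s: 12.25
tcp_pos: [0.5243, -0.1224, 0.1248]
ee_rot: [-0.679, 0.734, 0.0, -0.0]
contact_force: [0.1, -0.0, -0.6]
gripper_width: 0.0163
gripper_force: 49.0
```

Emit:
play_rows --moves '[[5,[0,0,0.001],[0,0,0]],[5,[0,0,0.001],[0,0,0]],[5,[0,0,0],[0,0,0]],[5,[0,0,0],[0,0,0]],[5,[0,0,0],[0,0,0]]]'

```text
time_s: 12.75
tcp_pos: [0.5247, -0.1226, 0.1234]
ee_rot: [-0.679, 0.734, -0.0, 0.0]
contact_force: [0.5, 0.3, 0.2]
gripper_width: 0.0163
gripper_force: 49.0
```

The nose is inside the bore (tip at about 73 mm) with no force. I'll continue down.

Emit:
play_rows --moves '[[5,[0,0,0.004],[0,0,0]],[5,[0,0,0.004],[0,0,0]],[5,[0,0,0.004],[0,0,0]],[5,[0,0,0.004],[0,0,0]],[5,[0,0,0],[0,0,0]]]'

```text
time_s: 13.25
tcp_pos: [0.524, -0.1224, 0.1064]
ee_rot: [-0.679, 0.734, 0.001, -0.0]
contact_force: [-0.2, -0.1, -0.1]
gripper_width: 0.0161
gripper_force: 49.0
```

Emit:
play_rows --moves '[[5,[0,0,0.004],[0,0,0]],[5,[0,0,0.004],[0,0,0]],[5,[0,0,0.004],[0,0,0]],[5,[0,0,0.002],[0,0,0]],[5,[0,0,0],[0,0,0]]]'

```text
time_s: 13.75
tcp_pos: [0.5243, -0.1225, 0.0928]
ee_rot: [-0.679, 0.734, 0.0, -0.0]
contact_force: [-0.4, -0.4, -0.9]
gripper_width: 0.0159
gripper_force: 49.0
```

Emit:
play_rows --moves '[[5,[0,0,0.001],[0,0,0]],[5,[0,0,0.001],[0,0,0]],[5,[0,0,0],[0,0,0]],[5,[0,0,0],[0,0,0]],[5,[0,0,0],[0,0,0]]]'

```text
time_s: 14.25
tcp_pos: [0.5247, -0.1226, 0.0914]
ee_rot: [-0.679, 0.734, -0.0, 0.0]
contact_force: [-0.9, -0.1, -1.0]
gripper_width: 0.0165
gripper_force: 49.0
```

Emit:
play_rows --moves '[[5,[0,0,0.001],[0,0,0]],[5,[0,0,0],[0,0,0]],[5,[0,0,0],[0,0,0]],[5,[0,0,0],[0,0,0]],[5,[0,0,0],[0,0,0]]]'

```text
time_s: 14.75
tcp_pos: [0.5246, -0.1225, 0.0903]
ee_rot: [-0.679, 0.734, 0.0, -0.0]
contact_force: [-0.3, -0.8, -0.8]
gripper_width: 0.016
gripper_force: 49.0
```

Emit:
play_rows --moves '[[5,[0,0,0.001],[0,0,0]],[5,[0,0,0],[0,0,0]],[5,[0,0,0],[0,0,0]],[5,[0,0,0],[0,0,0]],[5,[0,0,0],[0,0,0]]]'

```text
time_s: 15.25
tcp_pos: [0.525, -0.1227, 0.0899]
ee_rot: [-0.679, 0.734, -0.0, 0.0]
contact_force: [-1.1, 0.6, 5.9]
gripper_width: 0.0165
gripper_force: 49.6
```

Emit:
play_rows --moves '[[30,[0,0,0],[0,0,0]],[65,[0,0,0],[0,0,0]],[65,[0,0,0],[0,0,0]],[65,[0,0,0],[0,0,0]],[65,[0,0,0],[0,0,0]]]'

```text
time_s: 15.75
tcp_pos: [0.5245, -0.1225, 0.0891]
ee_rot: [-0.679, 0.734, 0.0, -0.0]
contact_force: [0.5, 0.6, -0.3]
gripper_width: 0.0554
gripper_force: 0.0
```

```bash
python3 - <<'E'
from h import *
to([.5245,-.1224,.055])
s=cap('side')
f=lambda c,x,y,w,h,k:cv2.convertScaleAbs(cv2.resize(c['image'][y:y+h,x:x+w,::-1],None,fx=k,fy=k,interpolation=cv2.INTER_CUBIC),alpha=1.5)
cv2.imwrite('pics/c6.png',f(s,310,140,70,70,8))
inv=lambda p:((p-np.array((310,140))+.44)*8).round(0)
print([inv(proj(s,[.5227,-.123,z])[0]) for z in(.117,.095,.0867)])
E
```

```text
t 15.75 tcp [ 0.5245 -0.1225  0.0891] yaw -1.648 zax [-3.e-04  1.e-04 -1.e+00] q6 -1.843 F [ 0.5  0.6 -0.3] w 0.05535236683317385
tool shift [-0.0001  0.      0.0341]
[array([284., 312.]), array([278., 374.]), array([275., 397.])]
```

View pics/c6.png

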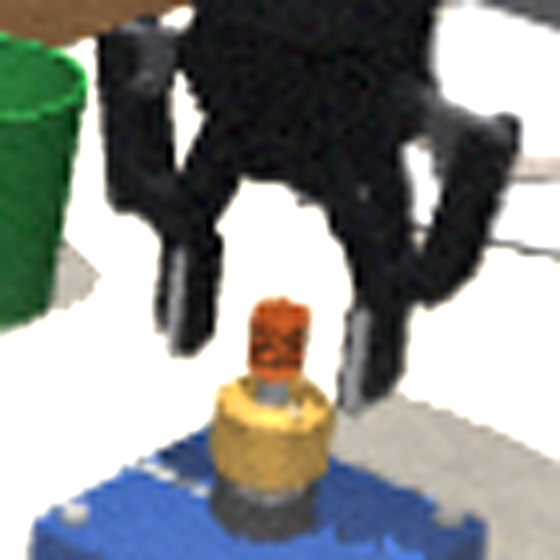

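The probe is home: 5.9 N was felt at the floor, and the head top at (281,305) matches the predicted (284,312). I'll lower over the nut and grip it.

Emit:
play_rows --moves '[[65,[0,0,0.01],[0,0,0]],[65,[0,0,0.01],[0,0,0]],[65,[0,0,0.01],[0,0,0]],[65,[0,0,0.005],[0,0,0]],[65,[0,0,0],[0,0,0]]]'

```text
time_s: 16.3
tcp_pos: [0.5234, -0.1221, 0.0528]
ee_rot: [-0.679, 0.734, 0.001, -0.001]
contact_force: [-0.6, -0.1, 0.6]
gripper_width: 0.0552
gripper_force: 0.0
```

Emit:
play_rows --moves '[[65,[0,0,0],[0,0,0]],[50,[0,0,0],[0,0,0]],[40,[0,0,0],[0,0,0]],[35,[0,0,0],[0,0,0]],[30,[0,0,0],[0,0,0]]]'

```text
time_s: 16.8
tcp_pos: [0.5242, -0.1227, 0.0551]
ee_rot: [-0.679, 0.734, 0.0, -0.0]
contact_force: [-2.9, 0.8, 5.5]
gripper_width: 0.0375
gripper_force: 49.9
```

Emit:
play_rows --moves '[[30,[0,0,0],[0,0,0]],[30,[0,0,0],[0,0,0]],[30,[0,0,0],[0,0,0]],[30,[0,0,0],[0,0,0]],[30,[0,0,0],[0,0,0]]]'

```text
time_s: 17.3
tcp_pos: [0.5242, -0.1226, 0.0551]
ee_rot: [-0.679, 0.734, 0.0, -0.0]
contact_force: [-1.5, 0.5, 5.3]
gripper_width: 0.0374
gripper_force: 49.9
```

```bash
python3 -c "
from h import *
to([.5245,-.1224,.054]);print(robot.observe()['torque'])"
```

```text
t 17.3 tcp [ 0.5242 -0.1226  0.0551] yaw -1.649 zax [-7.e-04 -5.e-04 -1.e+00] q6 -1.843 F [-1.5  0.5  5.3] w 0.03744576961605255
tool shift [-0.0003 -0.0003  0.0011]
[0.07100846 0.80149994 0.00333391]
```

The nut is gripped at 37.4 mm. Next I screw it down 2.1 rad clockwise, following the 1 mm/rad drop.

Emit:
play_rows --moves '[[30,[0,0,0.00014],[0,0,0.14]],[30,[0,0,0.00014],[0,0,0.14]],[30,[0,0,0.00014],[0,0,0.14]],[30,[0,0,0.00014],[0,0,0.14]],[30,[0,0,0.00014],[0,0,0.14]]]'

```text
time_s: 17.8
tcp_pos: [0.5255, -0.1232, 0.0545]
ee_rot: [-0.384, 0.923, -0.001, 0.001]
contact_force: [-0.6, -2.1, 1.6]
gripper_width: 0.0373
gripper_force: 49.7
```

```bash
python3 -c "
from h import *
to([.5245,-.1224,.0544]);print(robot.observe()['torque'])"
```

```text
t 17.8 tcp [ 0.5255 -0.1232  0.0545] yaw -2.354 zax [ 0.0018 -0.0016 -1.    ] q6 -1.137 F [-0.6 -2.1  1.6] w 0.037255531957369734
tool shift [0.0001 0.0013 0.0001]
[-0.20452132  0.12276856  0.09128545]
```

Emit:
play_rows --moves '[[30,[0,0,0.00014],[0,0,0.14]],[30,[0,0,0.00014],[0,0,0.14]],[30,[0,0,0.00014],[0,0,0.14]],[30,[0,0,0.00014],[0,0,0.14]],[30,[0,0,0.00014],[0,0,0.14]]]'

```text
time_s: 18.3
tcp_pos: [0.5261, -0.1245, 0.0538]
ee_rot: [-0.044, 0.999, -0.002, 0.001]
contact_force: [-0.0, -4.6, 0.4]
gripper_width: 0.037
gripper_force: 49.9
```

Emit:
play_rows --moves '[[30,[0,0,0.00014],[0,0,0.14]],[30,[0,0,0.00014],[0,0,0.14]],[30,[0,0,0.00014],[0,0,0.14]],[30,[0,0,0.00014],[0,0,0.14]],[30,[0,0,0.00014],[0,0,0.14]]]'

```text
time_s: 18.8
tcp_pos: [0.5258, -0.1258, 0.0531]
ee_rot: [0.302, 0.953, -0.003, 0.002]
contact_force: [-1.3, -9.0, 0.7]
gripper_width: 0.0374
gripper_force: 50.0
```

```bash
python3 -c "
from h import *
to([.5245,-.1224,.053]);print(robot.observe()['torque'])"
```

```text
t 18.8 tcp [ 0.5258 -0.1258  0.0531] yaw 2.528 zax [ 0.0017 -0.0074 -1.    ] q6 0.263 F [-1.3 -9.   0.7] w 0.03744477484501703
tool shift [0.003  0.0021 0.0001]
[-1.53924947  0.20725587  0.12592173]
```

The grip is about 2 mm off-centre along tool x, so the TCP wants to orbit. I'll shift the command to relieve the side force and then turn about the nut's axis.

Emit:
play_rows --moves '[[30,[-0.0015,-0.001,0],[0,0,0]],[30,[-0.0015,-0.001,0],[0,0,0]],[30,[0,-0.0002,0.0001],[0,0,0.1]],[30,[0,-0.0002,0.0001],[0,0,0.1]],[30,[0,0,0],[0,0,0]]]'

```text
time_s: 19.3
tcp_pos: [0.5255, -0.1262, 0.0528]
ee_rot: [0.393, 0.92, -0.0, -0.0]
contact_force: [-3.7, -0.1, 7.3]
gripper_width: 0.0375
gripper_force: 50.9
```

```bash
python3 -c "
from h import *
to([.524,-.1247,.053]);print(robot.observe()['torque'])"
```

```text
t 19.3 tcp [ 0.5255 -0.1262  0.0528] yaw 2.334 zax [-3.e-04 -1.e-04 -1.e+00] q6 0.452 F [-3.7 -0.1  7.3] w 0.03748239206813074
tool shift [ 0.0021 -0.     -0.0002]
[-0.07334759  0.63744765 -0.05402297]
```

Emit:
play_rows --moves '[[30,[0,-0.0002,0.0001],[0,0,0.1]],[30,[0,-0.0002,0.0001],[0,0,0.1]],[30,[0,0,0],[0,0,0]],[30,[0,0,0],[0,0,0]],[30,[0,0,0],[0,0,0]]]'

```text
time_s: 19.8
tcp_pos: [0.5252, -0.1265, 0.0526]
ee_rot: [0.482, 0.876, -0.0, -0.0]
contact_force: [-3.8, -0.4, 6.2]
gripper_width: 0.0373
gripper_force: 50.9
```

```bash
python3 -c "
from h import *
to([.524,-.1247,.053]);print(robot.observe()['torque'])"
```

```text
t 19.8 tcp [ 0.5252 -0.1265  0.0526] yaw 2.136 zax [-3.e-04 -2.e-04 -1.e+00] q6 0.65 F [-3.8 -0.4  6.2] w 0.03727503927091945
tool shift [ 0.0022 -0.0001 -0.0004]
[-0.10713882  0.73524032 -0.06933326]
```

Emit:
play_rows --moves '[[30,[0,-0.0001,0],[0,0,0.05]],[30,[0,-0.0001,0.0001],[0,0,0.05]],[30,[0,0,0],[0,0,0]],[30,[0,0,0],[0,0,0]],[30,[0,0,0],[0,0,0]]]'

```text
time_s: 20.3
tcp_pos: [0.525, -0.1266, 0.0525]
ee_rot: [0.525, 0.851, -0.0, -0.0]
contact_force: [-3.6, -0.3, 5.6]
gripper_width: 0.0371
gripper_force: 50.9
```

```bash
python3 -c "
from h import *
to([.524,-.1247,.053]);print(robot.observe()['torque'])"
```

```text
t 20.3 tcp [ 0.525  -0.1266  0.0525] yaw 2.036 zax [-3.e-04 -2.e-04 -1.e+00] q6 0.75 F [-3.6 -0.3  5.6] w 0.03711067661437966
tool shift [ 0.0021 -0.0001 -0.0005]
[-0.10889366  0.7107461  -0.07720534]
```

Emit:
play_rows --moves '[[30,[0,-0.0001,0],[0,0,0.05]],[30,[0,0,0],[0,0,0]],[30,[0,0,0],[0,0,0]],[30,[0,0,0],[0,0,0]],[30,[0,0,0],[0,0,0]]]'

```text
time_s: 20.8
tcp_pos: [0.5249, -0.1266, 0.0525]
ee_rot: [0.546, 0.838, -0.0, -0.0]
contact_force: [-2.6, 0.0, 5.6]
gripper_width: 0.0375
gripper_force: 50.9
```

```bash
python3 -c "
from h import *
to([.524,-.1247,.053]);print(robot.observe()['torque'])"
```

```text
t 20.8 tcp [ 0.5249 -0.1266  0.0525] yaw 1.985 zax [-4.e-04 -2.e-04 -1.e+00] q6 0.8 F [-2.6  0.   5.6] w 0.03749295648176647
tool shift [ 0.0021 -0.     -0.0005]
[-0.02325989  0.67854597 -0.0694008 ]
```

Emit:
play_rows --moves '[[30,[0,-0.0001,0],[0,0,0.05]],[30,[0,0,0],[0,0,0]],[30,[0,0,0],[0,0,0]],[30,[0,0,0],[0,0,0]],[30,[0,0,0],[0,0,0]]]'

```text
time_s: 21.3
tcp_pos: [0.525, -0.1271, 0.0524]
ee_rot: [0.566, 0.824, -0.001, 0.0]
contact_force: [-2.6, -2.0, 5.8]
gripper_width: 0.0371
gripper_force: 50.0
```

```bash
python3 -c "
from h import *
to([.524,-.1247,.053]);print(robot.observe()['torque'])"
```

```text
t 21.3 tcp [ 0.525  -0.1271  0.0524] yaw 1.938 zax [-3.0e-04 -1.5e-03 -1.0e+00] q6 0.847 F [-2.6 -2.   5.8] w 0.037124221229530546
tool shift [ 0.0026 -0.     -0.0006]
[-0.43726652  0.69656561  0.82497043]
```

Torque jumped from about −0.07 to +0.82 N m, so the nut has bottomed at yaw about 1.95 after about 2.69 rad. Now I back off a quarter turn about the nut's axis.

Emit:
play_rows --moves '[[30,[0,0.0003,-0.00014],[0,0,-0.12]],[30,[0,0.0003,-0.00015],[0,0,-0.14]],[30,[0,0.0003,-0.00015],[0,0,-0.14]],[30,[0,0.0003,-0.00015],[0,0,-0.14]],[30,[0,0.0003,-0.00015],[0,0,-0.14]]]'

```text
time_s: 21.8
tcp_pos: [0.5262, -0.126, 0.0531]
ee_rot: [0.257, 0.966, -0.0, 0.0]
contact_force: [-2.5, -0.2, 5.7]
gripper_width: 0.0371
gripper_force: 51.3
```

Emit:
play_rows --moves '[[30,[0,0.0003,-0.00014],[0,0,-0.14]],[30,[0,0.0003,-0.00014],[0,0,-0.14]],[30,[0,0.0003,-0.00014],[0,0,-0.14]],[30,[0,0.0003,-0.00014],[0,0,-0.14]],[30,[0,0.0003,-0.00014],[0,0,-0.14]]]'

```text
time_s: 22.3
tcp_pos: [0.5265, -0.1243, 0.0538]
ee_rot: [-0.09, 0.996, 0.0, 0.0]
contact_force: [-4.4, -0.2, 6.0]
gripper_width: 0.0371
gripper_force: 51.4
```

Emit:
play_rows --moves '[[30,[0,0.0003,-0.00014],[0,0,-0.14]],[30,[0,0.0001,-0.0001],[0,0,-0.07]],[30,[0,0,0],[0,0,0]],[30,[0,0,0],[0,0,0]],[30,[0,0,0],[0,0,0]]]'

```text
time_s: 22.8
tcp_pos: [0.5264, -0.1238, 0.054]
ee_rot: [-0.191, 0.982, 0.0, 0.0]
contact_force: [-4.0, -0.5, 6.3]
gripper_width: 0.037
gripper_force: 51.1
```

```bash
python3 - <<'E'
from h import *
to([.524,-.1247,.053]);print(robot.observe()['torque'])
s=cap('side');t=cap('top')
f=lambda c,x,y,w,h,k:cv2.convertScaleAbs(cv2.resize(c['image'][y:y+h,x:x+w,::-1],None,fx=k,fy=k,interpolation=cv2.INTER_CUBIC),alpha=1.5)
cv2.imwrite('pics/c7.png',np.hstack([f(s,320,145,50,70,8),f(t,305,195,50,70,8)]))
inv=lambda p:((p-np.array((320,145))+.44)*8).round(0)
print([inv(proj(s,[.5227,-.123,z])[0]) for z in(.117,.095,.0856)])
a=np.radians(-11.6+90);print('stripe exp',inv(proj(s,np.array([.5227,-.123,.0856])+.0135*np.array([np.cos(a),np.sin(a),0]))[0]))
E
```

```text
t 22.8 tcp [ 0.5264 -0.1238  0.054 ] yaw -2.757 zax [-1.e-04  4.e-04 -1.e+00] q6 -0.735 F [-4.  -0.5  6.3] w 0.03699252262049338
tool shift [0.0026 0.0001 0.001 ]
[-0.04993919  0.60649313  0.04790714]
[array([204., 272.]), array([198., 334.]), array([195., 360.])]
stripe exp [170. 374.]
```

View pics/c7.png

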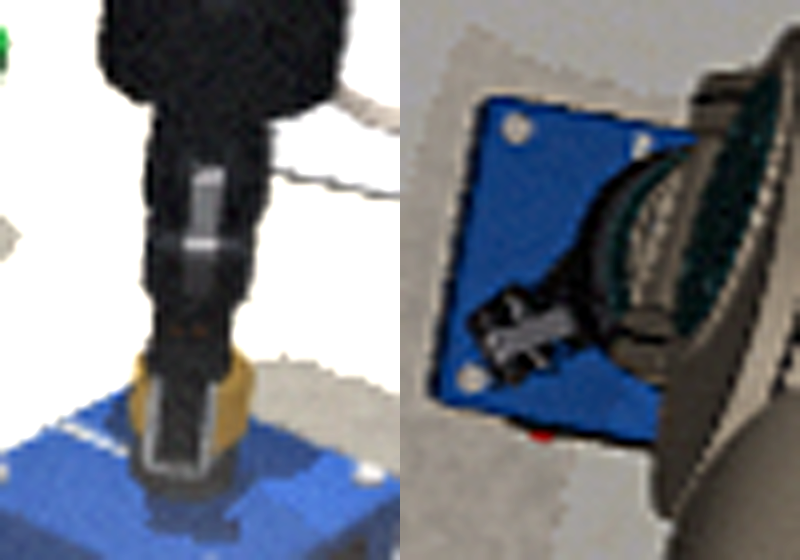

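The nut is still held, at yaw 3.526, which is about 1.57 rad back from the stop. The total of about 2.69 rad closed agrees with the 2.7 rad I saw at the start. The image shows nothing disturbed, although the fingers now hide the stripe and most of the head. Handing in.

```bash
python3 -c "
from h import *
print(robot.sign_off())"
```

```text
the job is handed in; nothing more can be done
None
```

The job is handed in: the probe is fully home (I felt it touch the bore floor), and the nut was bottomed, backed off about 90° and is still in the gripper; the fingers hid its stripe, so the angle rests on torque and arm readings.

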